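# Hang the parts basket on the balanced dipping arm

### The job

Pick up the small wire basket by its wooden handle and hang it on the spring-balanced arm, with its stem between the fork's prongs and its collar resting on them. Keep hold of the handle while you lower it smoothly and the arm sinks, and let go only when the arm carries the weight and has settled, with the basket hanging upright and still inside the empty tank. The arm must never drop or spring up, and the jar, hammer and ring mandrel stay where they are.

Things in the scene. Friction and masses are not known exactly. Their poses are not given: they have to be found in the camera images.
- basket: Round wire basket standing on the bench, 90 mm across, 50 mm high, 0.33 to 0.51 kg. A steel stem 8 mm across rises from its middle to a flat steel collar (36 mm across, 8 mm thick, underside 130 mm above the bottom); above it an upright wooden handle 22 mm across runs from 138 to 198 mm above the bottom. Origin: centre of the underside, z up along the stem
- collar (a point): Centre of the underside of the basket's collar, 130 mm above the basket's bottom
- station: Fixed dipping station: open empty steel tank 160 x 160 mm, 90 mm high, walls 4 mm; 305 mm to its +y a grey post 225 mm high carries the balanced arm. Origin: centre of the tank's underside on the bench. The arm reaches from the post along the station's -y over the tank; the fork's prongs point, and are open, to the station's -y
- seat (a point): Middle of the fork's throat, level with the prongs' upper faces: where the centre of the collar's underside belongs. Rides with the arm and stays level, axes as the station's. 265 mm above the bench, over the tank's centre, while the arm is empty
- head: The fork at the arm's end, always level, axes as the station's. Two steel prongs, gap 20 mm, each 10 mm wide, 8 mm thick, from 24 mm behind the seat (+y) to 31 mm before it (-y); their last 7 mm rise as lips 7 mm above the upper faces, a block as high stands behind the throat, so the collar has 6 mm to spare each way along y. Origin: the link's end, 60 mm behind (+y) and 12 mm below the seat
- balancer (a joint): Angle by which the spring-balanced arm (parallel links 250 mm) has sunk, rad: 0 = empty, at its upper stop; grows as the fork goes down, about 25 mm per 0.1; lower stop 0.5. It starts to sink under about 0.6 N, then yields about 23 mm per N; under the hanging basket it settles between about 0.27 and 0.43, by the basket's weight. Lightly damped: let go early, it drops
- jar: Bystander: jar 60 mm across, 85 mm high, standing. Origin: centre of underside
- hammer: Bystander: hammer 200 mm long, lying on the bench
- mandrel: Bystander: steel ring mandrel, a standing tapered rod 160 mm high on a foot 70 mm across. Origin: centre of underside
Not all that is in view belongs to the job. Leave any blue or orange look-alike of the basket alone.

How it is judged:
By the outcome, as a careful person would: the job done as asked, in the order asked, and still so for the second after the job is handed in, with the robot touching nothing.
It also fails if it takes over 72 s, if anything falls off the work surface, if the arm or the gripper's body presses on something with over 40 N, if the wrist force passes 120 N, or if a joint passes its speed limit or range.

### The arm

A 7-joint arm with a two-finger parallel gripper is mounted at the origin on the work surface. World frame = base frame: x ahead of the robot, y to its left, z up, the work surface at z = 0. Lengths are in m, angles in rad, forces in N, time in s.
With the tool pointing down it reaches from about 0.4 to 0.85 m from the base axis. Payload 4.5 kg.
Tool frame: the origin (TCP) lies midway between the tips of the shut fingers; the grasp point (between the pads) lies 19 mm behind it; z points along the fingers, y is the direction in which the jaws open and shut (so a half turn about z gives the same grasp; the last joint's range is limited). The gripper opens to 88 mm and grips with 3 to 60 N. Pads are 18 mm wide; open, the fingers measure 123 mm over their backs; the gripper's body (75 mm by 187 mm) begins 45 mm behind the grasp point.
Start: joints at [-1.176, 0.689, -0.195, 1.565, 0.157, 0.902, -0.215], TCP at [0.221, 0.585, 0.239] pointing down, gripper open.
Joint ranges: [-3.01, 3.01], [-0.46, 2.08], [-1.47, 1.51], [0.13, 2.56], [-1, 4.14], [0.04, 2.09], [-2.66, 2.66]. Speed limits (rad/s): [2.57, 2.57, 3.14, 3.14, 3.14, 3.14, 3.14].

### API

Orientations are given as a unit quaternion [x, y, z, w].
In Python, from plant import r, viewer gives the robot as it stands.
- The arm moves only by the tool play_rows, never from a script. Its argument "commands" is a list of rows, each an object with "delta_rot": the turn, a rotation vector about the tool's x, y, z normalised to -1 to 1, where 1 is pi rad, a list of three; "travel": the shift along the tool's x, y, z normalised to -1 to 1, where 1 is 15 cm, a list of three; "gripper": the opening, from -1 (shut) to 1 (fully open). In form: [{"delta_rot": [wx, wy, wz], "travel": [x, y, z], "gripper": gripper}, ...]. A call has 1 to 12 rows; each row is the pose to reach, as a shift and turn from the pose commanded when the call began, along the tool's axes at that moment, turning the shorter way round; what a row does not reach only later rows make up. A row lasts 1/8 s, in which the tool goes at most 62.5 mm and 10.7 degrees, less where a joint would pass 70% of its speed; a pose out of reach is approached as far as the arm can. A call with a number of a shift or a turn outside -1 to 1 is refused whole. A call with a gripper value outside its range is refused whole. The fingers move at their own pace and stop on an object; "force" is the grip in N (left out, the last holds). Time passes only in rows, so rows that repeat a pose let the fingers close. It gives the time, the measured TCP pose, the force and the opening at its end, in the units of the state.
- r.get_state(): the state, without advancing time (a new reading comes with each control period).
- viewer.snapshot(name): name is "side" or "top"; returns a dict with "color" (480x640x3 uint8, red, green, blue), "z_map" (480x640 float32, m along the optical axis (not along the pixel's ray), 0 where there is no reading), "fx", "fy", "cx", "cy" (pixels), "distortion" ([k1, k2, p1, p2, k3] as OpenCV has them; the pictures are not rectified), "origin" and "attitude" of the camera in the world. Camera axes: x right, y up, looking along -z (the intrinsics and any distortion apply to the point x, -y, -z); pixel columns grow to the right and rows downward; lengths in m; the calibration is good to about 2 mm. A picture is of the moment at which its call begins.
- r.finish_job(): hands the job in, once; it reports no verdict.
Trained networks look in the newest picture that a camera, given by its name, has taken for a name from the list of things; names that differ only in an ending like _2 or _b are one class to them, and where a whole thing is asked for, a point or a joint stands for the part that bears it (a point fixed in the world has none). Each returns a list of dicts, best first, with "conf" (0 to 1); they miss things now and then, are a little off and sometimes report something else, mostly with a low value. They report only what shows in the picture. A call takes as long as a camera call. They do not tell look-alikes from the thing itself.
- viewer.outline_of(camera, label): "pixels" (480x640 bool, what is visible of it) and "at" ([column, row] in pixels, amid what is visible of it).
- viewer.pinpoint(camera, label): "at" ([column, row] in pixels: a listed point, or the origin of a listed thing).
The state is a dict: "clock": time; "q": joint angles; "qd": joint speeds; "joint_torque": joint torques, N m; "tool_pos": TCP position; "eef_rot": TCP orientation; "contact_force": force on the tool from outside, world axes, zero at the start; "moment": the same for the moment, N m; "opening": opening from 0.0 (shut) to 1.0 (fully open).
Only numpy, scipy, OpenCV 4.12 (cv2) and the standard library are available. Lean on these libraries where they do the work, as an engineer would, in place of code of your own. Each camera call takes 0.05 s, during which the arm holds its last target. There are 200 camera calls.

## Working session

There is one attempt and no reset: what is moved stays moved. The work goes in short steps, Python scripts to look and compute and a tool call to move; the robot and the scene stay as the last step left them, time stands still between calls to the robot, and variables do not carry over. Pictures are saved under pics/ and viewed, about 8 in all and at most 12, crops included, and the job is handed in when it is done.

Besides the shell and the picture viewer there is one more tool, called after "Request:" by a JSON object that holds its "name" and its "arguments", one argument or row to a line. play_rows: Moves the arm, as the interface text tells. Its arguments: {"type":"object","properties":{"commands":{"type":"array","items":{"type":"object","properties":{"delta_rot":{"type":"array","items":{"type":"number","minimum":-1,"maximum":1}},"travel":{"type":"array","items":{"type":"number","minimum":-1,"maximum":1}},"gripper":{"type":"number"}}}},"force":{"type":"number"}},"required":["commands"]}

```bash
mkdir -p pics
cat > h.py <<'E'
import numpy as np, cv2
from scipy.spatial.transform import Rotation as R
from plant import r, viewer
def snap(n,save=None):
    s=viewer.snapshot(n)
    if save: cv2.imwrite(f'pics/{save}.png',s['color'][:,:,::-1])
    return s
def rot(a):
    a=np.array(a); return a if a.shape==(3,3) else R.from_quat(a).as_matrix()
def K(s): return np.array([[s['fx'],0,s['cx']],[0,s['fy'],s['cy']],[0,0,1.]])
def world(s,px,d):
    px=np.array(px,float).reshape(-1,1,2); u=cv2.undistortPoints(px,K(s),np.array(s['distortion'])).reshape(-1,2)
    d=np.array(d).reshape(-1,1); p=np.hstack([u,np.ones((len(u),1))])*d
    return (p*[1,-1,-1])@rot(s['attitude']).T+np.array(s['origin'])
def proj(s,P):
    c=(np.atleast_2d(P)-np.array(s['origin']))@rot(s['attitude'])*[1,-1,-1]
    return cv2.projectPoints(c,np.zeros(3),np.zeros(3),K(s),np.array(s['distortion']))[0].reshape(-1,2)
def ray_z(s,px,z):
    a=world(s,px,1.)[0]; o=np.array(s['origin']); return o+(a-o)*(z-o[2])/(a[2]-o[2])
def cloud(s,m):
    m=m&(s['z_map']>0); v,u=np.nonzero(m); return world(s,np.c_[u,v],s['z_map'][m])
E
python3 - <<'E'
from h import *
np.set_printoptions(precision=4,suppress=True)
print(r.get_state())
for c in ['side','top']:
    s=snap(c,c+'0'); print(c,s['origin'],s['attitude'],s['fx'])
    for l in ['basket','station','head','jar','hammer','mandrel']:
        for o in viewer.outline_of(c,l):
            P=cloud(s,o['pixels']); print(l,round(o['conf'],2),o['at'],len(P), *( [P.min(0),P.max(0),np.median(P,0)] if len(P) else []))
    for l in ['basket','collar','seat','station','head','jar','mandrel']:
        print('pp',l,[(round(o['conf'],2),np.array(o['at'])) for o in viewer.pinpoint(c,l)])
a=cv2.imread('pics/side0.png');b=cv2.imread('pics/top0.png')
E
```

```text
{'clock': 0.0, 'q': array([-1.1762,  0.69  , -0.1945,  1.5664,  0.1573,  0.9025, -0.2151]), 'qd': array([-0.0001, -0.0004, -0.0013,  0.0007,  0.0002, -0.0022, -0.0001]), 'joint_torque': array([  0.0005, -52.7569,  -1.2669, -15.3424,  -0.0527,   0.0067,
         0.0002]), 'tool_pos': array([0.2205, 0.5841, 0.2379]), 'eef_rot': array([ 0.1794,  0.9838, -0.001 , -0.0001]), 'contact_force': array([ 0.2235, -0.3942,  0.005 ]), 'moment': array([ 0.0371,  0.0053, -0.0085]), 'opening': 0.9984646613589674}
side [ 0.3608 -1.05    0.9901] [ 0.4397 -0.0458 -0.1178  0.8892] 487.35207807362303
basket 0.92 [324.3, 338.8] 1372 [ 0.5341 -0.2701 -0.0043] [ 0.6396 -0.1108  0.2017] [ 0.579  -0.2266  0.0191]
basket 0.85 [250.0, 316.7] 1065 [ 0.3663 -0.2544 -0.0061] [0.4526 0.0994 0.2004] [ 0.4063 -0.0969  0.0214]
basket 0.83 [276.5, 361.6] 1376 [ 0.3942 -0.2999 -0.0038] [ 0.4839 -0.1708  0.201 ] [ 0.4386 -0.2588  0.022 ]
basket 0.83 [388.7, 365.9] 1696 [ 0.6593 -0.3905 -0.0069] [ 0.7823 -0.2211  0.2022] [ 0.7056 -0.3458  0.0144]
basket 0.44 [279.4, 183.8] 356 [ 0.5342  0.1503 -0.0024] [0.6649 0.7227 0.27
[... 1877 characters left out ...]
, 274.7] 790 [ 0.4085 -0.4939 -0.0098] [ 0.6085 -0.4076  0.0397] [ 0.5374 -0.4599  0.0239]
mandrel 0.92 [336.0, 203.9] 497 [ 0.7134 -0.0608 -0.0144] [0.7894 0.009  0.1652] [ 0.7426 -0.0253  0.0177]
pp basket [(0.95, array([441. , 216.2])), (0.91, array([402.9, 257.6])), (0.78, array([359.9, 321.7])), (0.73, array([417. , 309.9]))]
pp collar [(0.82, array([421.4, 307.4])), (0.69, array([362.7, 320. ])), (0.67, array([452.7, 209.5])), (0.58, array([407.8, 257.9]))]
pp seat [(0.84, array([251.6, 260.9]))]
pp station [(0.95, array([262. , 265.3]))]
pp head [(0.82, array([228.2, 261.7]))]
pp jar [(0.73, array([402., 259.])), (0.66, array([403.7, 209.9]))]
pp mandrel [(0.8, array([338.2, 202.3]))]
```

View pics/side0.png

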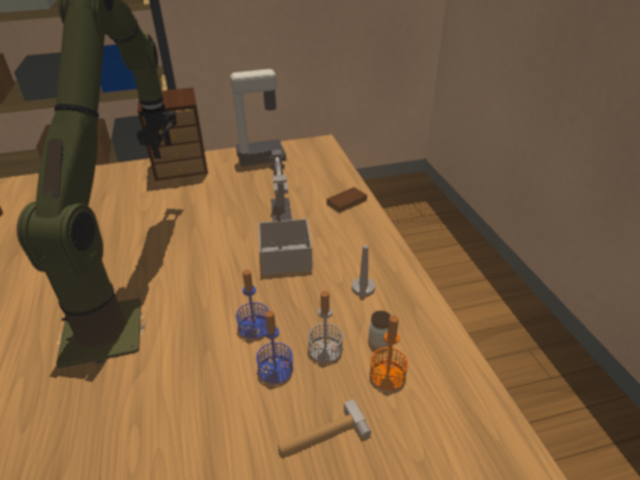

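View pics/top0.png

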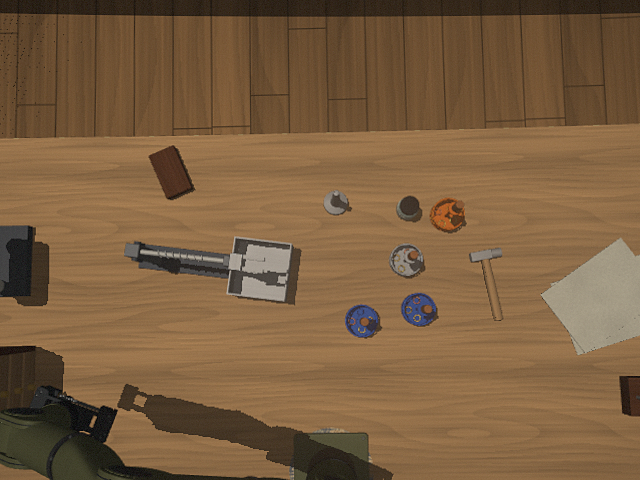

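Four baskets (side view): blue (250,317), blue (276,362), orange (389,366), and plain steel (324,339). The plain one, at (406,258) in the top view, fits the description because it is uncoloured. The fork and arm run from the post (133,250) to the tank (262,268) in the top view. Next I'll refine the poses and confirm with an enlarged crop.

Run:
```python
from h import *
np.set_printoptions(precision=4,suppress=True)
S={c:snap(c) for c in ['side','top']}
for c,near in [('side',(324,339)),('top',(406,258))]:
    s=S[c]
    o=min(viewer.outline_of(c,'basket'),key=lambda o:np.hypot(*(np.array(o['at'])-near)))
    P=cloud(s,o['pixels'])
    for lo,hi in [(.145,.193),(.193,.21),(.12,.14),(.03,.06)]:
        q=P[(P[:,2]>lo)&(P[:,2]<hi)]; print(c,'basket z',lo,len(q),(q.min(0)+q.max(0))/2 if len(q) else 0,np.median(q,0) if len(q) else 0)
    pc=min(viewer.pinpoint(c,'collar'),key=lambda o:np.hypot(o['at'][0]-near[0],o['at'][1]-near[1]+ (25 if c=='side' else 0)))
    print('collar',ray_z(s,pc['at'],.13))
    pc=min(viewer.pinpoint(c,'basket'),key=lambda o:np.hypot(o['at'][0]-near[0],o['at'][1]-near[1]-8))
    print('basket',ray_z(s,pc['at'],0))
    for l,z in [('seat',.265),('head',.253),('station',0)]:
        for o in viewer.pinpoint(c,l): print(l,ray_z(s,o['at'],z))
# tank rim and post from top depth
s=S['top']; P=cloud(s,np.ones((480,640),bool))
t=P[(abs(P[:,0]-.57)<.13)&(abs(P[:,1]-.19)<.14)&(P[:,2]>.08)&(P[:,2]<.1)]
rc=cv2.minAreaRect((t[:,:2]*1000).astype(np.float32)); print('tank rim',len(t),rc)
f=P[(abs(P[:,0]-.57)<.1)&(P[:,1]>.1)&(P[:,1]<.7)&(P[:,2]>.18)]
for y in np.arange(.12,.56,.02):
    g=f[abs(f[:,1]-y)<.01]
    if len(g): print(round(y,2),len(g),g[:,0].min(),g[:,0].max(),np.median(g[:,2]),g[:,2].max())
a=cv2.resize(S['side']['color'][255:405,215:425],None,fx=2.6,fy=2.6)
b=cv2.resize(S['top']['color'][225:310,110:305],None,fx=2.8,fy=2.8)
c=np.zeros((a.shape[0]+b.shape[0],546,3),np.uint8); c[:a.shape[0],:a.shape[1]]=a; c[a.shape[0]:,:b.shape[1]]=b
cv2.imwrite('pics/crop1.png',cv2.resize(c[:,:,::-1],None,fx=.95,fy=.95))
```

```text
side basket z 0.145 127 [ 0.5775 -0.2279  0.169 ] [ 0.5763 -0.231   0.1694]
side basket z 0.193 56 [ 0.5789 -0.2239  0.1979] [ 0.5787 -0.2247  0.1975]
side basket z 0.12 75 [ 0.579  -0.2269  0.1351] [ 0.5774 -0.2324  0.1377]
side basket z 0.03 265 [ 0.5783 -0.2235  0.0452] [ 0.5813 -0.2279  0.046 ]
collar [ 0.5817 -0.222   0.13  ]
basket [ 0.5774 -0.2174  0.    ]
seat [0.5549 0.1918 0.265 ]
head [0.5613 0.262  0.253 ]
station [0.5627 0.1801 0.    ]
top basket z 0.145 27 [ 0.5732 -0.2207  0.169 ] [ 0.5727 -0.2147  0.1685]
top basket z 0.193 54 [ 0.5783 -0.2224  0.2006] [ 0.5782 -0.2224  0.1974]
top basket z 0.12 52 [ 0.5785 -0.2226  0.1338] [ 0.5721 -0.216   0.1359]
top basket z 0.03 164 [ 0.5778 -0.2233  0.0442] [ 0.5773 -0.2247  0.0476]
collar [ 0.5839 -0.231   0.13  ]
basket [ 0.5852 -0.2266  0.    ]
seat [0.5671 0.1858 0.265 ]
head [0.5675 0.2443 0.253 ]
station [0.5685 0.1965 0.    ]
tank rim 359 ((556.972900390625, 185.46408081054688), (161.17269897460938, 160.3391876220703), 81.85623168945312)
0.16 57 0.5330703366504222 0.5734991103470952 0.2679765003041301 0.27618749396590436

[... 825 characters left out ...]
042 0.23981641733510917
0.38 44 0.5756486675101841 0.5929543131113231 0.22942014372219877 0.2370580883998652
0.4 36 0.5787564342273954 0.5974568752149412 0.22501158956298906 0.23428467923979235
0.42 42 0.5816178243439112 0.6004144797760209 0.2207184068436986 0.22646776510485833
0.44 38 0.5872120829980185 0.5979077553132615 0.21637913881166337 0.2269045132608285
0.46 37 0.5906619046039112 0.6018440196845762 0.21131809659493683 0.2222895067734585
0.48 168 0.573945470140671 0.6229222626775996 0.21513782533669834 0.2315731706903872
0.5 118 0.5747139537722067 0.6227933214515308 0.22158453927942567 0.22819973707460317
0.52 3 0.58822893999061 0.6145730094903936 0.2187135438907395 0.2240918657595259
```

View pics/crop1.png

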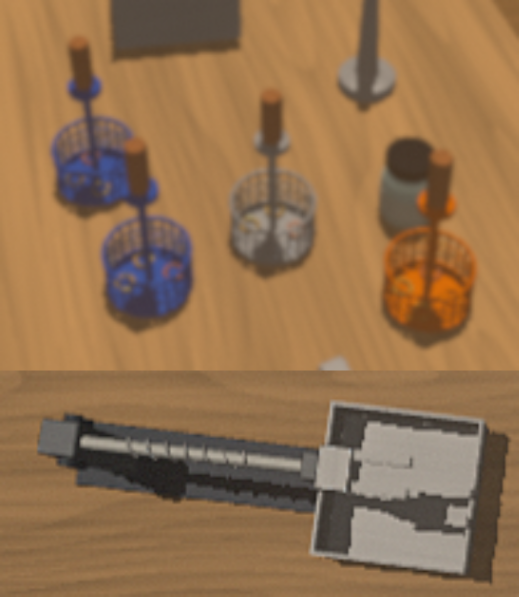

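The crop confirms the target: the plain steel basket at crop (270,180) is uncoloured, and its neighbours are blue or orange. The station is at (0.557,0.186) with a yaw of about -8°. I'll turn the tool so its x runs along station +y, raise it, and travel.

Request:
{"name": "play_rows", "arguments": {
  "commands": [
    {"delta_rot": [0, 0, 0.05], "travel": [-0.05, -0.05, -0.15], "gripper": 1},
    {"delta_rot": [0, 0, 0.1], "travel": [-0.15, -0.15, -0.4], "gripper": 1},
    {"delta_rot": [0, 0, 0.15], "travel": [-0.3, -0.3, -0.6], "gripper": 1},
    {"delta_rot": [0, 0, 0.2], "travel": [-0.45, -0.45, -0.7], "gripper": 1},
    {"delta_rot": [0, 0, 0.25], "travel": [-0.6, -0.6, -0.7], "gripper": 1},
    {"delta_rot": [0, 0, 0.3], "travel": [-0.75, -0.75, -0.7], "gripper": 1},
    {"delta_rot": [0, 0, 0.35], "travel": [-0.85, -0.85, -0.7], "gripper": 1},
    {"delta_rot": [0, 0, 0.4], "travel": [-0.95, -0.95, -0.7], "gripper": 1},
    {"delta_rot": [0, 0, 0.429], "travel": [-1, -1, -0.7], "gripper": 1},
    {"delta_rot": [0, 0, 0.429], "travel": [-1, -1, -0.7], "gripper": 1}
  ]
}}

```text
clock: 3.35
tool_pos: [0.3083, 0.3909, 0.3439]
eef_rot: [0.754, 0.657, 0.0, 0.0]
contact_force: [0.7, 0.3, 0.2]
opening: 0.998
```

Request:
{"name": "play_rows", "arguments": {
  "commands": [
    {"delta_rot": [0, 0, 0], "travel": [-0.1, 0.06, 0], "gripper": 1},
    {"delta_rot": [0, 0, 0], "travel": [-0.3, 0.18, 0], "gripper": 1},
    {"delta_rot": [0, 0, 0], "travel": [-0.53, 0.32, 0], "gripper": 1},
    {"delta_rot": [0, 0, 0], "travel": [-0.76, 0.46, 0], "gripper": 1},
    {"delta_rot": [0, 0, 0], "travel": [-1, 0.6, 0], "gripper": 1}
  ]
}}

```text
clock: 3.98
tool_pos: [0.3771, 0.2289, 0.3438]
eef_rot: [0.754, 0.657, 0.0, 0.0]
contact_force: [0.4, 0.5, 0.1]
opening: 1.003
```

Request:
{"name": "play_rows", "arguments": {
  "commands": [
    {"delta_rot": [0, 0, 0], "travel": [-0.25, 0.15, 0], "gripper": 1},
    {"delta_rot": [0, 0, 0], "travel": [-0.5, 0.3, 0], "gripper": 1},
    {"delta_rot": [0, 0, 0], "travel": [-0.75, 0.45, 0], "gripper": 1},
    {"delta_rot": [0, 0, 0], "travel": [-1, 0.6, 0], "gripper": 1}
  ]
}}

```text
clock: 4.47
tool_pos: [0.4454, 0.0678, 0.3438]
eef_rot: [0.754, 0.657, 0.0, 0.0]
contact_force: [0.4, 0.6, -0.0]
opening: 1.003
```

Request:
{"name": "play_rows", "arguments": {
  "commands": [
    {"delta_rot": [0, 0, 0], "travel": [-0.25, 0.15, 0], "gripper": 1},
    {"delta_rot": [0, 0, 0], "travel": [-0.5, 0.3, 0], "gripper": 1},
    {"delta_rot": [0, 0, 0], "travel": [-0.75, 0.45, 0], "gripper": 1},
    {"delta_rot": [0, 0, 0], "travel": [-1, 0.6, 0], "gripper": 1},
    {"delta_rot": [0, 0, 0], "travel": [-1, 0.6, 0], "gripper": 1},
    {"delta_rot": [0, 0, 0], "travel": [-1, 0.6, 0], "gripper": 1}
  ]
}}

```text
clock: 5.22
tool_pos: [0.5131, -0.0909, 0.3434]
eef_rot: [0.754, 0.657, -0.0, -0.001]
contact_force: [-0.5, 0.2, 0.1]
opening: 0.999
```

Request:
{"name": "play_rows", "arguments": {
  "commands": [
    {"delta_rot": [0, 0, 0], "travel": [-0.1, 0.07, 0], "gripper": 1},
    {"delta_rot": [0, 0, 0], "travel": [-0.3, 0.2, 0], "gripper": 1},
    {"delta_rot": [0, 0, 0], "travel": [-0.5, 0.34, 0], "gripper": 1},
    {"delta_rot": [0, 0, 0], "travel": [-0.7, 0.47, 0], "gripper": 1},
    {"delta_rot": [0, 0, 0], "travel": [-0.816, 0.55, 0.2], "gripper": 1},
    {"delta_rot": [0, 0, 0], "travel": [-0.816, 0.55, 0.5], "gripper": 1},
    {"delta_rot": [0, 0, 0], "travel": [-0.816, 0.55, 0.7], "gripper": 1},
    {"delta_rot": [0, 0, 0], "travel": [-0.816, 0.55, 0.8], "gripper": 1},
    {"delta_rot": [0, 0, 0], "travel": [-0.816, 0.55, 0.8], "gripper": 1}
  ]
}}

```text
clock: 6.35
tool_pos: [0.5785, -0.2238, 0.2232]
eef_rot: [0.754, 0.657, -0.0, -0.001]
contact_force: [0.2, -0.6, 0.0]
opening: 1.001
```

Run:
```python
from h import *
np.set_printoptions(precision=4,suppress=True)
s=snap('side'); st=r.get_state(); print(st['tool_pos'],st['contact_force'])
P=cloud(s,np.ones((480,640),bool))
q=P[(abs(P[:,0]-.578)<.03)&(abs(P[:,1]+.2235)<.035)&(P[:,2]>.145)&(P[:,2]<.19)]; print(len(q),(q.min(0)+q.max(0))/2)
a=s['color'].copy()
for p in proj(s,[[.578,-.2235,.198],[.578,-.2235,.138],st['tool_pos']]): cv2.circle(a,tuple(int(round(v)) for v in p),2,(255,255,0),-1)
cv2.imwrite('pics/c2.png',cv2.resize(a[200:400,220:440],None,fx=2.7,fy=2.7)[:,:,::-1])
```

```text
[ 0.5792 -0.2241  0.2243] [ 0.4104 -0.1738  0.7067]
121 [ 0.5777 -0.2285  0.1676]
```

View pics/c2.png

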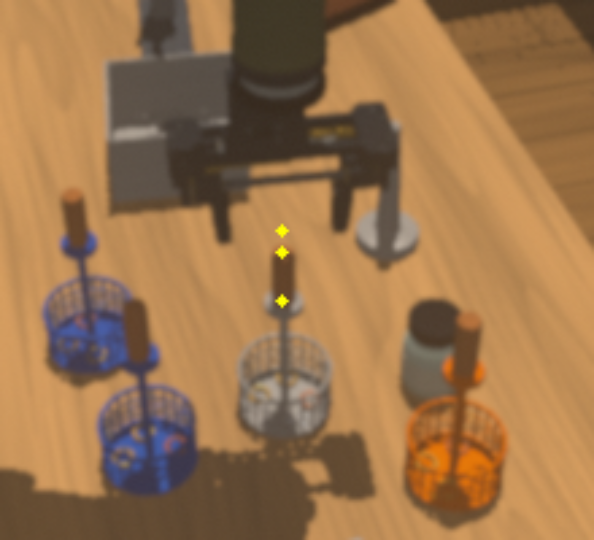

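The fingers straddle the plain basket's handle (crop 283,270) symmetrically, and the neighbours are clear. I'll descend and grip.

Request:
{"name": "play_rows", "arguments": {
  "commands": [
    {"delta_rot": [0, 0, 0], "travel": [0, 0, 0.1], "gripper": 1},
    {"delta_rot": [0, 0, 0], "travel": [0, 0, 0.25], "gripper": 1},
    {"delta_rot": [0, 0, 0], "travel": [0, 0, 0.4], "gripper": 1},
    {"delta_rot": [0, 0, 0], "travel": [0, 0, 0.45], "gripper": 1},
    {"delta_rot": [0, 0, 0], "travel": [0, 0, 0.45], "gripper": 0},
    {"delta_rot": [0, 0, 0], "travel": [0, 0, 0.45], "gripper": -0.4},
    {"delta_rot": [0, 0, 0], "travel": [0, 0, 0.45], "gripper": -1},
    {"delta_rot": [0, 0, 0], "travel": [0, 0, 0.45], "gripper": -1},
    {"delta_rot": [0, 0, 0], "travel": [0, 0, 0.45], "gripper": -1},
    {"delta_rot": [0, 0, 0], "travel": [0, 0, 0.45], "gripper": -1},
    {"delta_rot": [0, 0, 0], "travel": [0, 0, 0.45], "gripper": -1}
  ],
  "force": 40
}}

```text
clock: 7.78
tool_pos: [0.579, -0.2239, 0.1563]
eef_rot: [0.754, 0.657, 0.0, 0.0]
contact_force: [0.7, -1.0, -3.4]
opening: 0.24
```

Request:
{"name": "play_rows", "arguments": {
  "commands": [
    {"delta_rot": [0, 0, 0], "travel": [0, 0, -0.03], "gripper": -1},
    {"delta_rot": [0, 0, 0], "travel": [0, 0, -0.1], "gripper": -1},
    {"delta_rot": [0, 0, 0], "travel": [0, 0, -0.22], "gripper": -1},
    {"delta_rot": [0, 0, 0], "travel": [0, 0, -0.38], "gripper": -1},
    {"delta_rot": [0, 0, 0], "travel": [0, 0, -0.54], "gripper": -1},
    {"delta_rot": [0, 0, 0], "travel": [0, 0, -0.7], "gripper": -1},
    {"delta_rot": [0, 0, 0], "travel": [0, 0, -0.84], "gripper": -1},
    {"delta_rot": [0, 0, 0], "travel": [0, 0, -0.94], "gripper": -1},
    {"delta_rot": [0, 0, 0], "travel": [0, 0, -1], "gripper": -1},
    {"delta_rot": [0, 0, 0], "travel": [0, 0, -1], "gripper": -1},
    {"delta_rot": [0, 0, 0], "travel": [0, 0, -1], "gripper": -1}
  ]
}}

```text
clock: 9.15
tool_pos: [0.5781, -0.2236, 0.3053]
eef_rot: [0.754, 0.657, -0.0, -0.001]
contact_force: [-0.4, -0.2, -4.6]
opening: 0.241
```

```bash
cat > m.py <<'E'
from h import *
np.set_printoptions(precision=4,suppress=True)
def meas(name,save=None):
    s=snap(name); st=r.get_state(); t=st['tool_pos']; P=cloud(s,np.ones((480,640),bool))
    L=P[(abs(P[:,0]-t[0])<.055)&(abs(P[:,1]-t[1])<.055)]
    z=L[:,2]-t[2]
    print(name,st['clock'],'tcp',t,'F',st['contact_force'],'open',st['opening'])
    for lo,hi in [(-.035,-.012),(-.12,-.095),(-.175,-.14)]:
        q=L[(z>lo)&(z<hi)]
        if len(q): print(lo,len(q),'mid-tcp',(q.min(0)+q.max(0))/2-t,'size',np.ptp(q,axis=0))
    return s,st
E
python3 - <<'E'
from m import *
for c in ['side','top']: s,st=meas(c)
s,st=meas('side'); fs=[]
for i in range(4): snap('side'); fs.append(r.get_state()['contact_force'])
print(np.mean(fs,0))
for l in ['collar','basket']:
    for o in viewer.pinpoint('side',l): print(l,o['conf'],o['at'])
off=dict(c=-.026,b=-.156); print(proj(s,[st['tool_pos']+[0,0,off['c']],st['tool_pos']+[0,0,off['b']]]))
cv2.imwrite('pics/c3.png',cv2.resize(s['color'][140:340,220:440],None,fx=2.7,fy=2.7)[:,:,::-1])
E
```

```text
side 9.2 tcp [ 0.5781 -0.2236  0.3053] F [-0.0712 -0.2651 -4.4526] open 0.2407231485392945
-0.035 115 mid-tcp [-0.0015 -0.0039 -0.0206] size [0.0341 0.0314 0.0167]
-0.12 227 mid-tcp [-0.0006  0.0008 -0.1083] size [0.0895 0.0914 0.0233]
-0.175 587 mid-tcp [-0.0008  0.0016 -0.149 ] size [0.0889 0.0938 0.0178]
top 9.25 tcp [ 0.5782 -0.2237  0.3053] F [-0.0667 -0.9905 -4.9373] open 0.24198181712773137
-0.035 13 mid-tcp [ 0.0034  0.0163 -0.0196] size [0.0141 0.0049 0.0143]
-0.12 71 mid-tcp [ 0.0002  0.0242 -0.1079] size [0.0845 0.0428 0.0214]
-0.175 341 mid-tcp [-0.002   0.0192 -0.1523] size [0.0847 0.0525 0.0228]
side 9.3 tcp [ 0.5782 -0.2237  0.3054] F [-0.0124  0.1746 -4.0213] open 0.2386479615782229
-0.035 117 mid-tcp [-0.0017 -0.0021 -0.0201] size [0.0338 0.0332 0.016 ]
-0.12 227 mid-tcp [-0.0009  0.001  -0.1083] size [0.0896 0.0896 0.0231]
-0.175 591 mid-tcp [-0.0019  0.0017 -0.1493] size [0.087  0.0937 0.0184]
[-0.3619  0.1721 -4.6642]
collar 0.97 [393.3, 339.2]
collar 0.95 [323.0, 265.7]
collar 0.8 [272.9, 335.5]
collar 0.74 [249.3, 292.9]
basket 0.97 [326.7, 306.8]
basket 0.93 [387.6, 378.3]
basket 0.84 [254.9, 326.4]
basket 0.81 [276.5, 368.8]
[[323.4471 266.7342]
 [324.0491 307.7006]]
```

View pics/c3.png

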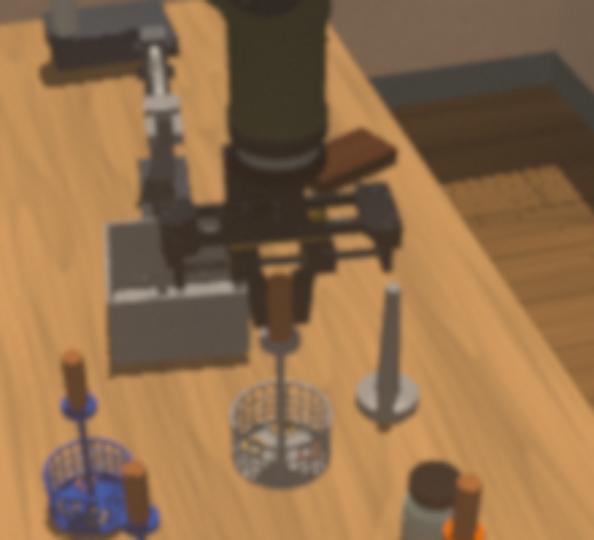

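The plain basket is held upright at crop (280,430), and its weight reads about 4.6 N. I'll carry it to the approach point 100 mm in front of the fork.

Request:
{"name": "play_rows", "arguments": {
  "commands": [
    {"delta_rot": [0, 0, 0], "travel": [0.04, -0.01, -0.02], "gripper": -1},
    {"delta_rot": [0, 0, 0], "travel": [0.12, -0.03, -0.06], "gripper": -1},
    {"delta_rot": [0, 0, 0], "travel": [0.25, -0.06, -0.1], "gripper": -1},
    {"delta_rot": [0, 0, 0], "travel": [0.4, -0.1, -0.11], "gripper": -1},
    {"delta_rot": [0, 0, 0], "travel": [0.55, -0.14, -0.11], "gripper": -1},
    {"delta_rot": [0, 0, 0], "travel": [0.7, -0.18, -0.11], "gripper": -1},
    {"delta_rot": [0, 0, 0], "travel": [0.85, -0.22, -0.11], "gripper": -1},
    {"delta_rot": [0, 0, 0], "travel": [1, -0.26, -0.11], "gripper": -1}
  ]
}}

```text
clock: 10.6
tool_pos: [0.5603, -0.0673, 0.3233]
eef_rot: [0.753, 0.657, 0.001, -0.0]
contact_force: [-0.2, 0.3, -4.5]
opening: 0.236
```

Request:
{"name": "play_rows", "arguments": {
  "commands": [
    {"delta_rot": [0, 0, 0], "travel": [0.15, -0.04, 0], "gripper": -1},
    {"delta_rot": [0, 0, 0], "travel": [0.3, -0.08, 0], "gripper": -1},
    {"delta_rot": [0, 0, 0], "travel": [0.45, -0.12, 0], "gripper": -1},
    {"delta_rot": [0, 0, 0], "travel": [0.6, -0.16, 0], "gripper": -1},
    {"delta_rot": [0, 0, 0], "travel": [0.75, -0.2, 0], "gripper": -1},
    {"delta_rot": [0, 0, 0], "travel": [0.88, -0.235, 0], "gripper": -1},
    {"delta_rot": [0, 0, 0], "travel": [0.97, -0.25, 0], "gripper": -1},
    {"delta_rot": [0, 0, 0], "travel": [1, -0.255, 0], "gripper": -1},
    {"delta_rot": [0, 0, 0], "travel": [1, -0.255, 0], "gripper": -1},
    {"delta_rot": [0, 0, 0], "travel": [1, -0.255, 0], "gripper": -1}
  ]
}}

```text
clock: 11.85
tool_pos: [0.5434, 0.0827, 0.3227]
eef_rot: [0.755, 0.656, -0.0, 0.0]
contact_force: [-0.1, 0.5, -3.9]
opening: 0.242
```

```bash
cat > f.py <<'E'
from m import *
def fork(s):
    P=cloud(s,np.ones((480,640),bool))
    o=np.array([.557,.1855]); sy=np.array([.137,.9905]); sx=np.array([.9905,-.137])
    return np.c_[(P[:,:2]-o)@sx,(P[:,:2]-o)@sy,P[:,2]]
E
python3 - <<'E'
from f import *
s,st=meas('side'); L=fork(s)
for y in np.arange(-.04,.07,.01):
    g=L[(abs(L[:,0])<.04)&(abs(L[:,1]-y)<.005)&(L[:,2]>.24)&(L[:,2]<.29)]
    if len(g): print(round(y,3),len(g),g[:,0].min(),g[:,0].max(),np.percentile(g[:,2],[5,50,95]))
for l in ['seat','head','collar']: print(l,[(o['conf'],o['at']) for o in viewer.pinpoint('side',l)])
t=st['tool_pos']; print('pred seat',proj(s,[.557,.1855,.265]),'collar',proj(s,t-[0,0,.0263]))
a=s['color'].copy(); cv2.circle(a,tuple(int(round(v)) for v in proj(s,[.557,.1855,.265])[0]),1,(255,255,0),-1)
cv2.imwrite('pics/c4.png',cv2.resize(a[130:280,220:370],None,fx=4,fy=4)[:,:,::-1])
E
```

```text
side 11.9 tcp [0.5434 0.0828 0.3227] F [-0.8826 -0.132  -5.1233] open 0.2365901007045031
-0.035 81 mid-tcp [-0.0015 -0.0043 -0.0195] size [0.0347 0.0318 0.015 ]
-0.12 148 mid-tcp [-0.0014 -0.0001 -0.1077] size [0.0889 0.0942 0.0239]
-0.175 370 mid-tcp [-0.0016 -0.0003 -0.1495] size [0.088  0.0934 0.0189]
-0.03 16 -0.019053227787123286 0.019507153782806975 [0.2593 0.2682 0.2721]
seat []
head []
collar [(0.95, [250.5, 292.0]), (0.94, [271.9, 331.9]), (0.77, [394.5, 343.0]), (0.57, [281.1, 192.1])]
pred seat [[279.8005 186.0391]] collar [[281.4632 195.0934]]
```

View pics/c4.png

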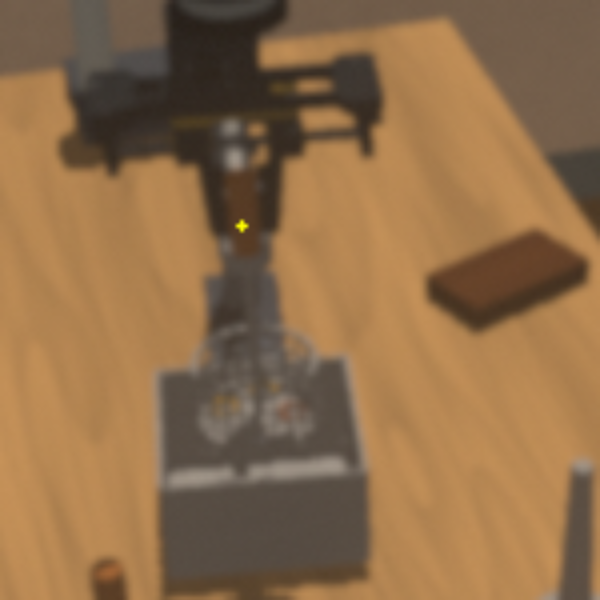

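The prong tips measure ±19 mm about my predicted midline. The basket sits in line at crop (255,390) over the tank's near part, clear of the wall. I'll slide it in over the fork.

Request:
{"name": "play_rows", "arguments": {
  "commands": [
    {"delta_rot": [0, 0, 0], "travel": [0.03, 0, 0], "gripper": -1},
    {"delta_rot": [0, 0, 0], "travel": [0.1, 0, 0], "gripper": -1},
    {"delta_rot": [0, 0, 0], "travel": [0.2, 0, 0], "gripper": -1},
    {"delta_rot": [0, 0, 0], "travel": [0.3, 0, 0], "gripper": -1},
    {"delta_rot": [0, 0, 0], "travel": [0.4, 0, 0], "gripper": -1},
    {"delta_rot": [0, 0, 0], "travel": [0.5, 0, 0], "gripper": -1},
    {"delta_rot": [0, 0, 0], "travel": [0.59, 0, 0], "gripper": -1},
    {"delta_rot": [0, 0, 0], "travel": [0.66, 0, 0], "gripper": -1},
    {"delta_rot": [0, 0, 0], "travel": [0.69, 0, 0], "gripper": -1},
    {"delta_rot": [0, 0, 0], "travel": [0.69, 0, 0], "gripper": -1},
    {"delta_rot": [0, 0, 0], "travel": [0.69, 0, 0], "gripper": -1}
  ]
}}

```text
clock: 13.42
tool_pos: [0.5575, 0.1855, 0.3228]
eef_rot: [0.754, 0.656, -0.0, 0.0]
contact_force: [-0.6, 0.0, -4.9]
opening: 0.238
```

Run:
```python
from f import *
s,st=meas('side'); L=fork(s); t=st['tool_pos']
print('tcp local',(t[:2]-[.557,.1855])@np.array([[.9905,.137],[-.137,.9905]]))
for lo,hi in [(.262,.285),(.285,.31)]:
  for y in np.arange(-.04,.09,.01):
    g=L[(abs(L[:,0])<.04)&(abs(L[:,1]-y)<.005)&(L[:,2]>lo)&(L[:,2]<hi)]
    if len(g): print(lo,round(y,3),len(g),g[:,0].min(),g[:,0].max(),np.percentile(g[:,2],[5,50,95]))
a=s['color'].copy()
cv2.imwrite('pics/c5.png',cv2.resize(a[130:260,220:350],None,fx=4.5,fy=4.5)[:,:,::-1])
```

```text
side 13.475 tcp [0.5575 0.1856 0.3228] F [-1.0954  0.4926 -5.0218] open 0.2400024240812234
-0.035 72 mid-tcp [-0.0014 -0.0022 -0.0235] size [0.0343 0.0359 0.022 ]
-0.12 144 mid-tcp [-0.0012  0.0026 -0.1079] size [0.0901 0.1043 0.0241]
-0.175 318 mid-tcp [-0.0015 -0.001  -0.1497] size [0.0891 0.0957 0.0191]
tcp local [0.0005 0.0001]
0.262 -0.04 1 -0.01834293837654823 -0.01834293837654823 [0.2706 0.2706 0.2706]
0.262 -0.03 27 -0.018543857716531706 0.01948943049157317 [0.2623 0.2674 0.2724]
0.262 -0.02 3 -0.014904544107347638 0.019868050990818408 [0.269  0.27   0.2709]
0.262 -0.01 10 -0.01455302434541231 0.01773112234363449 [0.2628 0.2651 0.2741]
0.262 0.0 21 -0.017171715266480137 0.018117043374948672 [0.2623 0.267  0.2791]
0.262 0.01 10 -0.016871174469846068 0.018958250636186648 [0.2627 0.2633 0.2652]
0.262 0.02 26 -0.019251622915377468 0.02013935357115951 [0.263  0.266  0.2728]
0.262 0.03 18 -0.01871167793644987 0.01754145506803191 [0.2638 0.2688 0.2722]
0.262 0.04 3 -0.017890029311567954 0.018273835655575388 [0.268  0.2693 0.2722]
0.262 0.05 1 0.01883638603819062 0.01883638603819062 [0.27 0.27 0.27]
0.285 -0.02 12 -0.012273785499748039 0.010545586026450296 [0.2976 0.3002 0.3034]
0.285 -0.01 40 -0.017416062467790327 0.013939110122923386 [0.2943 0.3025 0.3094]
0.285 0.0 17 -0.017863321142747107 0.014551066766880257 [0.2859 0.3023 0.3085]
0.285 0.01 5 -0.01684152131974759 0.01518933106252992 [0.3012 0.3017 0.3039]
```

View pics/c5.png

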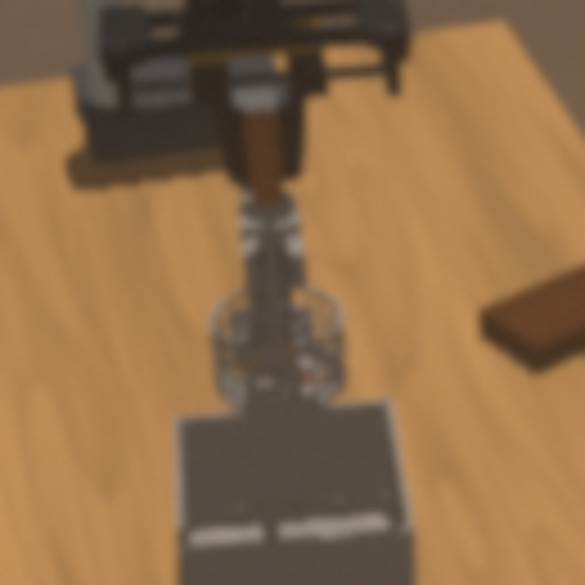

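The stem is between the prongs (crop 268,230). The collar is centred to about 2 mm, so I'll correct 1.5 mm sideways and lower to just above contact.

Request:
{"name": "play_rows", "arguments": {
  "commands": [
    {"delta_rot": [0, 0, 0], "travel": [0, 0.005, 0.02], "gripper": -1},
    {"delta_rot": [0, 0, 0], "travel": [0, 0.01, 0.05], "gripper": -1},
    {"delta_rot": [0, 0, 0], "travel": [0, 0.01, 0.08], "gripper": -1},
    {"delta_rot": [0, 0, 0], "travel": [0, 0.01, 0.11], "gripper": -1},
    {"delta_rot": [0, 0, 0], "travel": [0, 0.01, 0.14], "gripper": -1},
    {"delta_rot": [0, 0, 0], "travel": [0, 0.01, 0.16], "gripper": -1},
    {"delta_rot": [0, 0, 0], "travel": [0, 0.01, 0.175], "gripper": -1},
    {"delta_rot": [0, 0, 0], "travel": [0, 0.01, 0.185], "gripper": -1},
    {"delta_rot": [0, 0, 0], "travel": [0, 0.01, 0.195], "gripper": -1},
    {"delta_rot": [0, 0, 0], "travel": [0, 0.01, 0.205], "gripper": -1},
    {"delta_rot": [0, 0, 0], "travel": [0, 0.01, 0.215], "gripper": -1},
    {"delta_rot": [0, 0, 0], "travel": [0, 0.01, 0.225], "gripper": -1}
  ]
}}

```text
clock: 14.98
tool_pos: [0.559, 0.186, 0.289]
eef_rot: [0.754, 0.657, 0.0, 0.0]
contact_force: [-0.8, -0.6, -3.5]
opening: 0.236
```

Run:
```python
from f import *
s,st=meas('side'); fs=[]
for i in range(5): snap('side'); fs.append(r.get_state()['contact_force'])
print(np.mean(fs,0))
```

```text
side 15.025 tcp [0.559  0.186  0.2888] F [ 0.4519 -1.1353 -3.329 ] open 0.23698966594642515
-0.035 132 mid-tcp [-0.0026 -0.0057 -0.0241] size [0.0468 0.0641 0.0209]
-0.12 129 mid-tcp [-0.0017 -0.0008 -0.1078] size [0.0888 0.0968 0.0243]
-0.175 308 mid-tcp [-0.0012 -0.0013 -0.1506] size [0.0886 0.0959 0.0209]
[-0.2781 -0.0714 -3.6979]
```

Contact has been made: the fork now carries about 0.9 N. I'll sink slowly along the link's arc.

Request:
{"name": "play_rows", "arguments": {
  "commands": [
    {"delta_rot": [0, 0, 0], "travel": [-0.002, 0, 0.01], "gripper": -1},
    {"delta_rot": [0, 0, 0], "travel": [-0.005, 0, 0.025], "gripper": -1},
    {"delta_rot": [0, 0, 0], "travel": [-0.008, 0, 0.045], "gripper": -1},
    {"delta_rot": [0, 0, 0], "travel": [-0.011, 0, 0.07], "gripper": -1},
    {"delta_rot": [0, 0, 0], "travel": [-0.015, 0, 0.095], "gripper": -1},
    {"delta_rot": [0, 0, 0], "travel": [-0.018, 0, 0.12], "gripper": -1},
    {"delta_rot": [0, 0, 0], "travel": [-0.021, 0, 0.145], "gripper": -1},
    {"delta_rot": [0, 0, 0], "travel": [-0.024, 0, 0.17], "gripper": -1},
    {"delta_rot": [0, 0, 0], "travel": [-0.026, 0, 0.195], "gripper": -1},
    {"delta_rot": [0, 0, 0], "travel": [-0.028, 0, 0.215], "gripper": -1},
    {"delta_rot": [0, 0, 0], "travel": [-0.029, 0, 0.23], "gripper": -1},
    {"delta_rot": [0, 0, 0], "travel": [-0.03, 0, 0.24], "gripper": -1}
  ]
}}

```text
clock: 16.77
tool_pos: [0.5585, 0.1819, 0.2529]
eef_rot: [0.754, 0.657, 0.0, -0.0]
contact_force: [0.5, -0.2, -2.4]
opening: 0.235
```

Run:
```python
from f import *
s,st=meas('side'); fs=[]
for i in range(5): snap('side'); fs.append(r.get_state()['contact_force'])
print(np.mean(fs,0))
L=fork(s); zc=st['tool_pos'][2]-.0263; print('collar z',zc)
for y in np.arange(-.04,.07,.01):
    g=L[(abs(L[:,0])<.03)&(abs(L[:,0])>.004)&(abs(L[:,1]-y)<.005)&(L[:,2]>zc-.012)&(L[:,2]<zc+.012)]
    if len(g): print(round(y,3),len(g),g[:,0].min(),g[:,0].max(),np.percentile(g[:,2],[5,50,95]))
a=s['color'].copy()
cv2.imwrite('pics/c6.png',cv2.resize(a[150:250,230:340],None,fx=5,fy=5)[:,:,::-1])
```

```text
side 16.825 tcp [0.5584 0.1819 0.2528] F [ 1.9639  1.1119 -2.5668] open 0.23949959494099626
-0.035 132 mid-tcp [-0.0019 -0.0067 -0.0235] size [0.0469 0.067  0.0229]
-0.12 127 mid-tcp [-0.0008 -0.0007 -0.1079] size [0.0901 0.0983 0.0241]
-0.175 315 mid-tcp [-0.0023  0.0001 -0.1506] size [0.0865 0.095  0.0209]
[ 1.1009  0.1448 -2.285 ]
collar z 0.2264994681297981
-0.04 16 -0.019126402459365054 0.01962111895805664 [0.2207 0.2273 0.2335]
-0.03 24 -0.018092999120415718 0.020088261673161533 [0.2191 0.2266 0.2331]
-0.02 17 -0.01779682133059971 0.017731251035835317 [0.2254 0.2298 0.2362]
-0.01 27 -0.017494106108118437 0.018163722560286432 [0.225  0.2325 0.237 ]
0.0 10 -0.01718301041527517 0.019035767698005662 [0.2225 0.2332 0.2357]
0.01 7 -0.019618686557702717 0.0198756679521584 [0.2239 0.2259 0.2344]
0.02 10 -0.019075219412721403 0.020286821597936662 [0.2247 0.2271 0.2301]
```

View pics/c6.png

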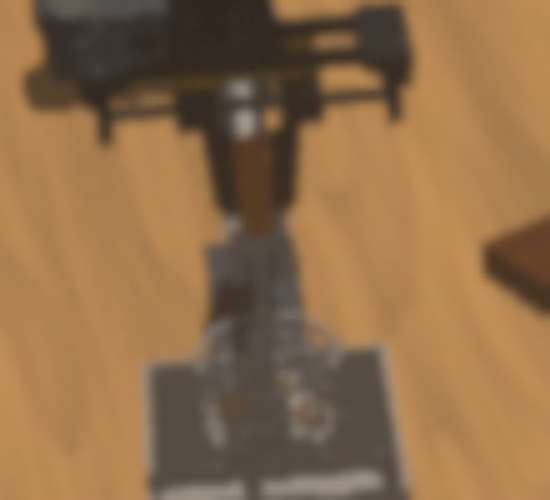

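The collar rides on the fork. The lips (now at local y of about -0.035) moved with it, and about 2.3 N is still held. I'll continue sinking.

Request:
{"name": "play_rows", "arguments": {
  "commands": [
    {"delta_rot": [0, 0, 0], "travel": [0, 0, 0.01], "gripper": -1},
    {"delta_rot": [0, 0, 0], "travel": [-0.001, 0, 0.025], "gripper": -1},
    {"delta_rot": [0, 0, 0], "travel": [-0.001, 0, 0.045], "gripper": -1},
    {"delta_rot": [0, 0, 0], "travel": [-0.001, 0, 0.07], "gripper": -1},
    {"delta_rot": [0, 0, 0], "travel": [-0.001, 0, 0.095], "gripper": -1},
    {"delta_rot": [0, 0, 0], "travel": [0, 0, 0.12], "gripper": -1},
    {"delta_rot": [0, 0, 0], "travel": [0.001, 0, 0.145], "gripper": -1},
    {"delta_rot": [0, 0, 0], "travel": [0.003, 0, 0.17], "gripper": -1},
    {"delta_rot": [0, 0, 0], "travel": [0.005, 0, 0.195], "gripper": -1},
    {"delta_rot": [0, 0, 0], "travel": [0.007, 0, 0.215], "gripper": -1},
    {"delta_rot": [0, 0, 0], "travel": [0.008, 0, 0.23], "gripper": -1},
    {"delta_rot": [0, 0, 0], "travel": [0.009, 0, 0.24], "gripper": -1}
  ]
}}

```text
clock: 18.58
tool_pos: [0.5586, 0.1829, 0.2169]
eef_rot: [0.754, 0.657, -0.0, 0.0]
contact_force: [0.4, -0.9, -1.1]
opening: 0.237
```

```bash
cat > g.py <<'E'
from f import *
s,st=meas('side'); fs=[st['contact_force']]
for i in range(9): snap('side'); fs.append(r.get_state()['contact_force'])
print(np.mean(fs,0),np.std(fs,0)/3)
L=fork(s); zc=st['tool_pos'][2]-.0263; print('collar z',zc)
for y in np.arange(-.04,.03,.01):
    g=L[(abs(L[:,0])<.03)&(abs(L[:,0])>.004)&(abs(L[:,1]-y)<.005)&(L[:,2]>zc-.015)&(L[:,2]<zc+.015)]
    if len(g): print(round(y,3),len(g),g[:,0].min(),g[:,0].max(),np.percentile(g[:,2],[5,50,95]))
E
python3 g.py
```

```text
side 18.625 tcp [0.5586 0.1829 0.2167] F [ 1.1623 -0.2821 -1.3301] open 0.23860332117952598
-0.035 119 mid-tcp [-0.0027 -0.0054 -0.0224] size [0.0443 0.0654 0.0204]
-0.12 136 mid-tcp [-0.0018 -0.0007 -0.1078] size [0.0885 0.0924 0.0243]
-0.175 280 mid-tcp [-0.0015 -0.0004 -0.1501] size [0.0877 0.0929 0.0199]
[ 0.837  -0.6735 -0.8178] [0.141  0.0984 0.1499]
collar z 0.19044253528610927
-0.04 14 -0.018195069139149866 0.01770811766610256 [0.1855 0.1927 0.1971]
-0.03 16 -0.01867506004415296 0.01800510125102787 [0.1835 0.1906 0.1974]
-0.02 17 -0.017323201326828987 0.018755511149464818 [0.1901 0.1937 0.1989]
-0.01 36 -0.019758585589109343 0.019505425589564952 [0.1878 0.1969 0.2031]
0.0 13 -0.019474628581640972 0.019976886532197865 [0.1912 0.1972 0.2021]
0.01 3 -0.019169559909160732 0.017956974950599745 [0.1888 0.1896 0.1932]
0.02 7 -0.018612373521858447 0.018440008341243527 [0.1889 0.1905 0.1936]
```

Request:
{"name": "play_rows", "arguments": {
  "commands": [
    {"delta_rot": [0, 0, 0], "travel": [0.001, 0, 0.01], "gripper": -1},
    {"delta_rot": [0, 0, 0], "travel": [0.003, 0, 0.025], "gripper": -1},
    {"delta_rot": [0, 0, 0], "travel": [0.005, 0, 0.04], "gripper": -1},
    {"delta_rot": [0, 0, 0], "travel": [0.007, 0, 0.055], "gripper": -1},
    {"delta_rot": [0, 0, 0], "travel": [0.009, 0, 0.07], "gripper": -1},
    {"delta_rot": [0, 0, 0], "travel": [0.011, 0, 0.085], "gripper": -1},
    {"delta_rot": [0, 0, 0], "travel": [0.012, 0, 0.095], "gripper": -1},
    {"delta_rot": [0, 0, 0], "travel": [0.013, 0, 0.1], "gripper": -1},
    {"delta_rot": [0, 0, 0], "travel": [0.014, 0, 0.105], "gripper": -1},
    {"delta_rot": [0, 0, 0], "travel": [0.014, 0, 0.105], "gripper": -1},
    {"delta_rot": [0, 0, 0], "travel": [0.014, 0, 0.105], "gripper": -1}
  ]
}}

```text
clock: 20.45
tool_pos: [0.5588, 0.1851, 0.2012]
eef_rot: [0.754, 0.657, 0.0, -0.0]
contact_force: [1.5, -2.2, 0.2]
opening: 0.242
```

```bash
python3 g.py
python3 - <<'E'
from h import *
fs=[]
for i in range(25): snap('side'); fs.append(r.get_state()['contact_force'])
print(np.mean(fs,0),np.std(fs,0)/5)
E
```

```text
side 20.5 tcp [0.5588 0.1852 0.2013] F [ 1.0037 -2.6437 -0.7669] open 0.23878497906514617
-0.035 122 mid-tcp [-0.003  -0.006  -0.0245] size [0.0458 0.0663 0.0203]
-0.12 120 mid-tcp [-0.0016 -0.0032 -0.1073] size [0.0877 0.0898 0.0246]
-0.175 197 mid-tcp [-0.0018  0.0054 -0.15  ] size [0.0883 0.0836 0.0198]
[ 0.6325 -1.7977 -0.4028] [0.1233 0.1457 0.1304]
collar z 0.17495469656207774
-0.04 8 -0.01943411208531076 0.019922866932463174 [0.1721 0.1777 0.1827]
-0.03 30 -0.019674384891808002 0.019890404890732384 [0.1668 0.1746 0.1809]
-0.02 3 -0.008835767452838043 0.005970058187284848 [0.1767 0.1813 0.1817]
-0.01 35 -0.018314606380590473 0.018510042716225462 [0.1732 0.1776 0.1851]
0.0 20 -0.017721605561170084 0.01947171916554928 [0.1731 0.1803 0.1852]
0.01 5 -0.013622282061075434 0.02004619711629603 [0.1757 0.1819 0.1832]
0.02 9 -0.019615790582025668 0.017507257564768033 [0.1721 0.1764 0.179 ]
[ 0.40581746 -1.80394824 -0.6269814 ] [0.10062073 0.10890307 0.10132217]
```

A lateral load of 1.8 N has built up through friction or a touch on the fork's back block. I'll ease 2 mm toward -y and re-measure.

Request:
{"name": "play_rows", "arguments": {
  "commands": [
    {"delta_rot": [0, 0, 0], "travel": [-0.004, 0, 0.004], "gripper": -1},
    {"delta_rot": [0, 0, 0], "travel": [-0.008, 0, 0.008], "gripper": -1},
    {"delta_rot": [0, 0, 0], "travel": [-0.012, 0, 0.012], "gripper": -1},
    {"delta_rot": [0, 0, 0], "travel": [-0.014, 0, 0.016], "gripper": -1},
    {"delta_rot": [0, 0, 0], "travel": [-0.014, 0, 0.02], "gripper": -1},
    {"delta_rot": [0, 0, 0], "travel": [-0.014, 0, 0.02], "gripper": -1}
  ]
}}

```text
clock: 22.95
tool_pos: [0.5585, 0.1833, 0.1982]
eef_rot: [0.754, 0.657, 0.0, -0.0]
contact_force: [0.1, 2.9, -0.3]
opening: 0.237
```

```bash
cat > k.py <<'E'
from h import *
fs=[]
for i in range(20): s=snap('side'); fs.append(r.get_state()['contact_force'])
st=r.get_state(); print(st['clock'],st['tool_pos'],np.mean(fs,0),np.std(fs,0)/4.5,R.from_quat(st['eef_rot']).as_matrix()[:,2])
E
python3 k.py
```

```text
23.95 [0.55842552 0.1830677  0.19817023] [0.1698652  2.22728747 0.29131701] [0.10247008 0.08900098 0.08731585] [-2.08848073e-04  2.24718271e-05 -9.99999978e-01]
```

Request:
{"name": "play_rows", "arguments": {
  "commands": [
    {"delta_rot": [0, 0, 0], "travel": [0.002, 0, 0.001], "gripper": -1},
    {"delta_rot": [0, 0, 0], "travel": [0.004, 0, 0.002], "gripper": -1},
    {"delta_rot": [0, 0, 0], "travel": [0.006, 0, 0.003], "gripper": -1},
    {"delta_rot": [0, 0, 0], "travel": [0.007, 0, 0.004], "gripper": -1},
    {"delta_rot": [0, 0, 0], "travel": [0.007, 0, 0.004], "gripper": -1}
  ]
}}

```text
clock: 24.58
tool_pos: [0.5585, 0.1834, 0.1974]
eef_rot: [0.754, 0.657, -0.001, 0.0]
contact_force: [-0.1, -0.3, -0.7]
opening: 0.24
```

```bash
python3 k.py
```

```text
25.575 [0.55872598 0.18414595 0.1976443 ] [-0.89209607 -1.95922429 -0.57335465] [0.08603481 0.12397781 0.10696469] [ 1.26967137e-04  7.88811069e-05 -9.99999989e-01]
```

Request:
{"name": "play_rows", "arguments": {
  "commands": [
    {"delta_rot": [0, 0, 0], "travel": [-0.001, 0, 0.004], "gripper": -1},
    {"delta_rot": [0, 0, 0], "travel": [-0.002, 0, 0.008], "gripper": -1},
    {"delta_rot": [0, 0, 0], "travel": [-0.0025, 0, 0.012], "gripper": -1},
    {"delta_rot": [0, 0, 0], "travel": [-0.003, 0, 0.016], "gripper": -1},
    {"delta_rot": [0, 0, 0], "travel": [-0.003, 0, 0.016], "gripper": -1},
    {"delta_rot": [0, 0, 0], "travel": [-0.003, 0, 0.016], "gripper": -1},
    {"delta_rot": [0, 0, 0], "travel": [-0.003, 0, 0.016], "gripper": -1}
  ]
}}

```text
clock: 26.45
tool_pos: [0.5588, 0.1843, 0.1953]
eef_rot: [0.754, 0.657, 0.0, -0.0]
contact_force: [-0.4, 1.4, 0.5]
opening: 0.239
```

```bash
python3 k.py; python3 g.py
python3 - <<'E'
from h import *
s=snap('side')
cv2.imwrite('pics/c7.png',cv2.resize(s['color'][150:260,230:340],None,fx=5,fy=5)[:,:,::-1])
E
```

```text
27.45 [0.55869249 0.18357368 0.19522809] [0.11739414 2.52129992 0.54096656] [0.1007945  0.13584566 0.0978309 ] [ 1.63225591e-04 -1.15461157e-05 -9.99999987e-01]
side 27.5 tcp [0.5587 0.1836 0.1952] F [0.117  2.8543 0.858 ] open 0.24145634207460487
-0.035 119 mid-tcp [-0.0031 -0.0043 -0.0233] size [0.0456 0.0621 0.0215]
-0.12 134 mid-tcp [-0.0017 -0.0003 -0.1076] size [0.0892 0.0959 0.0244]
-0.175 173 mid-tcp [-0.0023  0.0119 -0.1497] size [0.0886 0.0704 0.0177]
[0.7568 2.3446 0.2507] [0.1624 0.1838 0.219 ]
collar z 0.16893212868948568
-0.04 4 -0.016720031693810113 0.013743095622933733 [0.1714 0.1755 0.1778]
-0.03 35 -0.019682795569313564 0.019848796437692964 [0.1609 0.1696 0.1762]
-0.02 12 -0.015854927286863437 0.017310895119543587 [0.1711 0.1744 0.1785]
-0.01 31 -0.01853473260629217 0.018361142836857018 [0.1667 0.1754 0.1833]
0.0 12 -0.018247610729268785 0.018982760495442147 [0.1667 0.1728 0.1777]
0.01 6 -0.017399802387352687 0.01982147726114068 [0.1677 0.1719 0.1746]
0.02 7 -0.01711279133720934 0.017321456937027684 [0.167  0.1682 0.172 ]
```

View pics/c7.png

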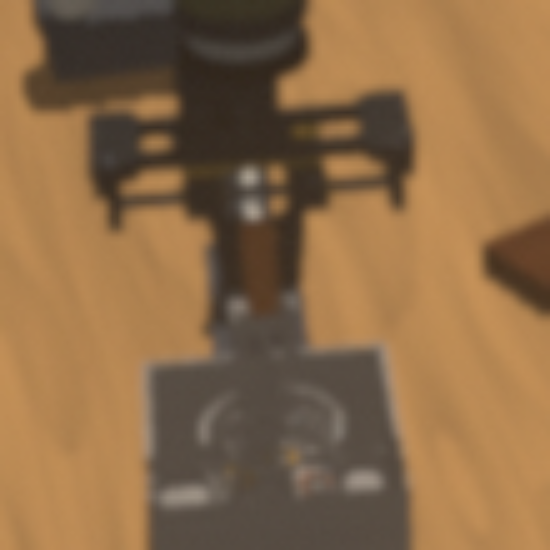

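Request:
{"name": "play_rows", "arguments": {
  "commands": [
    {"delta_rot": [0, 0, 0], "travel": [0.001, 0, 0], "gripper": -1},
    {"delta_rot": [0, 0, 0], "travel": [0.002, 0, 0], "gripper": -1},
    {"delta_rot": [0, 0, 0], "travel": [0.0035, 0, 0], "gripper": -1},
    {"delta_rot": [0, 0, 0], "travel": [0.0035, 0, 0], "gripper": -1},
    {"delta_rot": [0, 0, 0], "travel": [0.0035, 0, 0], "gripper": -1},
    {"delta_rot": [0, 0, 0], "travel": [0.0035, 0, 0], "gripper": -1}
  ]
}}

```text
clock: 28.75
tool_pos: [0.5587, 0.1838, 0.1952]
eef_rot: [0.754, 0.657, -0.0, 0.0]
contact_force: [1.1, -0.4, 0.4]
opening: 0.238
```

```bash
python3 k.py
```

```text
29.75 [0.55864935 0.18390558 0.19519168] [ 0.83993177 -0.83773908 -0.27508522] [0.10561692 0.17314665 0.10385903] [-1.13827888e-04 -3.19603289e-04 -9.99999942e-01]
```

Lateral and vertical loads are now small, so I'll go down a last 1.5 mm and lower the grip force, letting the handle settle before I open.

Request:
{"name": "play_rows", "arguments": {
  "commands": [
    {"delta_rot": [0, 0, 0], "travel": [0, 0, 0.004], "gripper": -1},
    {"delta_rot": [0, 0, 0], "travel": [0.0005, 0, 0.007], "gripper": -1},
    {"delta_rot": [0, 0, 0], "travel": [0.001, 0, 0.01], "gripper": -1},
    {"delta_rot": [0, 0, 0], "travel": [0.001, 0, 0.01], "gripper": -1},
    {"delta_rot": [0, 0, 0], "travel": [0.001, 0, 0.01], "gripper": -1},
    {"delta_rot": [0, 0, 0], "travel": [0.001, 0, 0.01], "gripper": -1}
  ],
  "force": 6
}}

```text
clock: 30.5
tool_pos: [0.5587, 0.1843, 0.1937]
eef_rot: [0.754, 0.657, 0.0, 0.0]
contact_force: [1.1, -1.3, -0.3]
opening: 0.243
```

```bash
python3 k.py
```

```text
31.5 [0.55871338 0.18437494 0.19371621] [ 0.91356709 -1.80995403 -0.25847697] [0.13448693 0.11541809 0.09487545] [ 4.95309204e-05  7.19867295e-05 -9.99999996e-01]
```

Request:
{"name": "play_rows", "arguments": {
  "commands": [
    {"delta_rot": [0, 0, 0], "travel": [-0.0025, 0, 0], "gripper": -1},
    {"delta_rot": [0, 0, 0], "travel": [-0.0025, 0, 0], "gripper": -1},
    {"delta_rot": [0, 0, 0], "travel": [-0.0025, 0, 0], "gripper": -1},
    {"delta_rot": [0, 0, 0], "travel": [-0.0025, 0, 0], "gripper": -1}
  ],
  "force": 3
}}

```text
clock: 32.0
tool_pos: [0.5587, 0.1842, 0.1937]
eef_rot: [0.754, 0.657, 0.0, -0.0]
contact_force: [2.1, -1.4, -0.5]
opening: 0.246
```

```bash
python3 k.py
```

```text
Traceback (most recent call last):
  File "k.py", line 3, in <module>
    for i in range(20): s=snap('side'); fs.append(r.get_state()['contact_force'])
                          ~~~~^^^^^^^^
  File "h.py", line 5, in snap
    s=viewer.snapshot(n)
ValueError: 200 camera calls are used up
```

The camera budget is used up, so I'll finish on force and pose readings. The vertical load is about balanced, so I'll open gently.

Request:
{"name": "play_rows", "arguments": {
  "commands": [
    {"delta_rot": [0, 0, 0], "travel": [0, 0, 0], "gripper": -0.46},
    {"delta_rot": [0, 0, 0], "travel": [0, 0, 0], "gripper": -0.42},
    {"delta_rot": [0, 0, 0], "travel": [0, 0, 0], "gripper": -0.36},
    {"delta_rot": [0, 0, 0], "travel": [0, 0, 0], "gripper": -0.28},
    {"delta_rot": [0, 0, 0], "travel": [0, 0, 0], "gripper": -0.15},
    {"delta_rot": [0, 0, 0], "travel": [0, 0, 0], "gripper": 0},
    {"delta_rot": [0, 0, 0], "travel": [0, 0, 0], "gripper": 0.2},
    {"delta_rot": [0, 0, 0], "travel": [0, 0, 0], "gripper": 0.4},
    {"delta_rot": [0, 0, 0], "travel": [0, 0, 0], "gripper": 0.6},
    {"delta_rot": [0, 0, 0], "travel": [0, 0, 0], "gripper": 0.6},
    {"delta_rot": [0, 0, 0], "travel": [0, 0, 0], "gripper": 0.6},
    {"delta_rot": [0, 0, 0], "travel": [0, 0, 0], "gripper": 0.6}
  ]
}}

```text
clock: 34.4
tool_pos: [0.5586, 0.184, 0.1937]
eef_rot: [0.754, 0.657, -0.0, -0.0]
contact_force: [0.4, -0.5, -0.5]
opening: 0.8
```

Request:
{"name": "play_rows", "arguments": {
  "commands": [
    {"delta_rot": [0, 0, 0], "travel": [0, 0, -0.03], "gripper": 0.6},
    {"delta_rot": [0, 0, 0], "travel": [0, 0, -0.1], "gripper": 0.6},
    {"delta_rot": [0, 0, 0], "travel": [0, 0, -0.2], "gripper": 0.6},
    {"delta_rot": [0, 0, 0], "travel": [0, 0, -0.32], "gripper": 0.6},
    {"delta_rot": [0, 0, 0], "travel": [0, 0, -0.46], "gripper": 0.6},
    {"delta_rot": [0, 0, 0], "travel": [0, 0, -0.6], "gripper": 0.6},
    {"delta_rot": [0, 0, 0], "travel": [0, 0, -0.75], "gripper": 0.6},
    {"delta_rot": [0, 0, 0], "travel": [0, 0, -0.9], "gripper": 0.6},
    {"delta_rot": [0, 0, 0], "travel": [0, 0, -1], "gripper": 0.6},
    {"delta_rot": [0, 0, 0], "travel": [0, 0, -1], "gripper": 0.6},
    {"delta_rot": [0, 0, 0], "travel": [0, 0, -1], "gripper": 0.6},
    {"delta_rot": [0, 0, 0], "travel": [0, 0, -1], "gripper": 0.6}
  ]
}}

```text
clock: 35.9
tool_pos: [0.5581, 0.1838, 0.3428]
eef_rot: [0.754, 0.657, -0.001, -0.0]
contact_force: [0.0, -0.5, 0.1]
opening: 0.8
```

Request:
{"name": "play_rows", "arguments": {
  "commands": [
    {"delta_rot": [0, 0, 0], "travel": [0, 0, -0.1], "gripper": 0.6},
    {"delta_rot": [0, 0, 0], "travel": [0, 0, -0.25], "gripper": 0.6},
    {"delta_rot": [0, 0, 0], "travel": [0, 0, -0.3], "gripper": 0.6},
    {"delta_rot": [0, 0, 0], "travel": [0, 0, -0.3], "gripper": 0.6},
    {"delta_rot": [0, 0, 0], "travel": [0, 0, -0.3], "gripper": 0.6},
    {"delta_rot": [0, 0, 0], "travel": [0, 0, -0.3], "gripper": 0.6},
    {"delta_rot": [0, 0, 0], "travel": [0, 0, -0.3], "gripper": 0.6},
    {"delta_rot": [0, 0, 0], "travel": [0, 0, -0.3], "gripper": 0.6},
    {"delta_rot": [0, 0, 0], "travel": [0, 0, -0.3], "gripper": 0.6},
    {"delta_rot": [0, 0, 0], "travel": [0, 0, -0.3], "gripper": 0.6},
    {"delta_rot": [0, 0, 0], "travel": [0, 0, -0.3], "gripper": 0.6},
    {"delta_rot": [0, 0, 0], "travel": [0, 0, -0.3], "gripper": 0.6}
  ]
}}

```text
clock: 37.4
tool_pos: [0.5587, 0.184, 0.3887]
eef_rot: [0.754, 0.657, 0.0, -0.0]
contact_force: [-0.5, -0.8, -0.8]
opening: 0.803
```

Run:
```python
from h import *
st=r.get_state(); print(st['clock'],st['tool_pos'],st['contact_force'],abs(st['qd']).max())
for c in ['side','top']:
    try: print(viewer.pinpoint(c,'seat'))
    except Exception as e: print(e)
print(r.finish_job())
```

```text
37.4 [0.55866341 0.18396655 0.38872638] [-0.50635162 -0.80353934 -0.82205483] 0.0009595278633143753
[{'at': [281.0, 205.7], 'conf': 0.73}, {'at': [282.7, 212.6], 'conf': 0.42}]
[{'at': [254.2, 261.1], 'conf': 0.77}]
the job is handed in; nothing more can be done
None
```

I hung the plain steel basket on the fork, released it and handed the job in at 37.4 s. I could not confirm the final hang by picture: my force averaging used up the 200 camera calls before I let go.

- **Lowering:** I held the handle while the fork sank about 97 mm, which is roughly 0.39 rad. I eased off small sideways friction loads of 2–2.5 N as they built up.
- **Before letting go:** The last averaged vertical load on the wrist was about -0.26 N, close to zero once the sideways pull is allowed for. A single, noisier reading just before opening was -0.5 N, with 2.1 and -1.4 N sideways. So the arm carried nearly all of the roughly 4.6 N weight, though not exactly all of it.
- **Last picture (27.5 s, still gripped):** It showed the basket upright inside the tank. Depth readings put the collar level with the prongs' upper faces and centred to about 2 mm.
- **After letting go:** Readings stayed within 1 N per axis through the opening and the lift clear. The gripper ended about 195 mm above the release height, with the robot still.
- **Not checked:** There was no picture after release, so I did not see whether the basket hangs still or whether the arm moved. The seat positions the networks returned at the very end came from pictures taken before release. I kept clear of the jar, hammer and mandrel throughout, but did not check them again.

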